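Find the loaded case by its weight and lock it in the cradle

TASK

One of the three identical closed cases has a heavy steel mass inside, which cannot be seen: find it by feeling its weight, set it upright in the cradle between the two posts, and then lay the retaining bar, grip upward, in the notches of both posts so that it bridges the case. Put any other case that you lifted back upright where it stood; keep the cases upright, set them down rather than drop them, and do not disturb the other things on the bench.

Things in the scene. Friction and masses are not known exactly. Their poses are not given: they have to be found in the camera images.
- case_a: closed flat case, grey with blue lid, 100 x 50 x 45 mm (x, y, z), one of three that look alike, loose on the bench; grip it across its 50 mm. Origin at the centre of its underside, x along its length, z up. One of the three, not always the same one, holds a steel mass in its middle and weighs 0.52 to 0.62 kg in all; the other two weigh 0.21 to 0.28 kg each.
- case_b: closed flat case, grey with blue lid, 100 x 50 x 45 mm (x, y, z), one of three that look alike, loose on the bench; grip it across its 50 mm. Origin at the centre of its underside, x along its length, z up. One of the three, not always the same one, holds a steel mass in its middle and weighs 0.52 to 0.62 kg in all; the other two weigh 0.21 to 0.28 kg each.
- case_c: closed flat case, grey with blue lid, 100 x 50 x 45 mm (x, y, z), one of three that look alike, loose on the bench; grip it across its 50 mm. Origin at the centre of its underside, x along its length, z up. One of the three, not always the same one, holds a steel mass in its middle and weighs 0.52 to 0.62 kg in all; the other two weigh 0.21 to 0.28 kg each.
- cradle: fixed cradle: dark steel plate 168 x 74 x 8 mm with a grey post near each end; origin at the centre of its underside on the bench, x from post to post, z up. Each post is 16 mm thick in x (57 to 73 mm from the centre) and 50 mm wide in y; its saddle is 57 mm above the bench; two cheeks rise 12 mm above it and leave a notch 30 mm wide in y, open along x.
- cradle_seat (a point): centre of the plate's upper face, 8 mm above the bench, axes as the cradle; the seated case's origin comes here, its length along x, either way round. The gap between the posts is 114 mm; rims 6 mm high along the long sides leave 60 mm between them.
- cradle_saddle (a point): centre between the two notches, at saddle height, 57 mm above the bench, axes as the cradle; the laid bar's origin comes here. The bar then lies 4 mm clear above the seated case.
- bar: loose retaining bar, aluminium, 160 x 22 x 10 mm (x, y, z), 0.14 kg, with an orange upright grip block on its middle, 56 x 14 mm, from 10 to 36 mm above the bar's underside; origin at the centre of the underside, x along the bar (either end may go to either post), z up. Lies on the bench, grip up.
- bottle_small: small brown screw-cap bottle, 44 mm diameter, 85 mm high, bystander; origin under its centre
- sensor_case: flat clear case, 55 x 85 x 18 mm, bystander; origin under its centre
- marker1: dark marker pen with blue cap, 14 x 132 x 16 mm, bystander; origin under its centre, length along y
- screwdriver: red-handled screwdriver, 24 x 185 x 24 mm, bystander; origin under its centre, length along y
- beaker: clear beaker, 51 mm diameter, 61 mm high, bystander; origin under its centre
Things that resemble listed ones, but are neither listed nor needed, are in the scene too. Leave any red look-alike of the case_b alone.

How it is judged:
By the outcome, as a careful person would: the job done as asked, in the order asked, and still so for the second after the job is handed in, with the robot touching nothing.
It also fails if it takes over 72 s, if anything falls off the work surface, if the arm or the gripper's body presses on something with over 40 N, if the wrist force passes 120 N, or if a joint passes its speed limit or range.

ROBOT

A 6-joint arm with a two-finger parallel gripper is mounted at the origin on a cart in front of the work surface, level with it; the furniture and walls round the work are solid. World frame = base frame: x ahead of the robot, y to its left, z up, the work surface at z = 0. Lengths are in m, angles in rad, forces in N, time in s.
With the tool pointing down it reaches from about 0.425 to 0.95 m from the base axis. Payload 3.5 kg.
Tool frame: the origin (TCP) lies between the finger pads; the fingertips stand 19 mm ahead of it and the grasp point (between the pads) is the TCP; z points along the fingers, y is the line along which they close (so a half turn about z gives the same grasp; the last joint's range is limited). The gripper opens to 85 mm and grips with 20 to 120 N. Pads are 22 mm wide; open, the fingers measure 114 mm over their backs; the gripper's body (76 mm by 85 mm) begins 54 mm behind the grasp point. The pads swing forward as they close: fully open they stand 13 mm farther back than shut.
Start: joints at [-1.41, 0.286, 1.577, -0, 1.279, -0.15], TCP at [0.206, -0.643, 0.25] pointing down, gripper open.
Joint ranges: [-2.77, 2.77], [-0.9, 2.22], [0.21, 2.48], [-1.53, 4.67], [0.24, 2.81], [-2.84, 2.84]. Speed limits (rad/s): [2.79, 2.79, 3.14, 3.14, 3.14, 3.14].

INTERFACE

Orientations are given as a unit quaternion [x, y, z, w].
In Python, from plant import get_state, cams, ctrl gives the robot as it stands. The module is installed in compiled form; this text tells all that it offers.
- The arm moves only by the tool jog_arm, never from a script. Its argument "deltas" is text: rows parted by semicolons, each of 6 numbers parted by spaces: the shift along the world's x, y, z normalised to -1 to 1, where 1 is 0.02 m, then the turn, a rotation vector about the world's x, y, z normalised to -1 to 1, where 1 is 0.1 rad. In form: x y z ax ay az; .... A call has 1 to 20 rows; each row shifts and turns the commanded pose from where the row before left it; what a row does not reach is not made up. A row lasts 1/8 s, in which the tool goes at most 62.5 mm and 10.7 degrees, less where a joint would pass 70% of its speed; a pose out of reach is approached as far as the arm can. A call with a number of a shift or a turn outside -1 to 1 is refused whole. A call with a gripper value outside its range is refused whole. "gripper" is the opening, from 0 (shut) to 1 (fully open), set as the call begins (left out, the last holds). The fingers move at their own pace and stop on an object; "squeeze" is the grip in N (left out, the last holds). Time passes only in rows, so rows that do not move let the fingers close. It gives the time, the measured TCP pose, the force, the opening and the grip force at its end, in the units of the state.
- get_state(): the state, without advancing time (a new reading comes with each control period).
- cams.read_camera(name): name is "scene" or "top"; returns a dict with "color" (384x512x3 uint8, blue, green, red), "vfov" (degrees; the focal length in pixels is half the picture's height over the tangent of half this angle, whatever the lens; pixels are square), "cx", "cy" (the principal point, pixels), "distortion" ([k1, k2, p1, p2, k3] as OpenCV has them; the pictures are not rectified), "rvec" (rotation vector, rad) and "tvec" (3), from world to camera coordinates, as OpenCV has them. Camera axes: x right, y down, z forward; pixel columns grow to the right and rows downward; lengths in m; the calibration is good to about 2 mm. A picture is of the moment at which its call begins. There is no depth.
- ctrl.sign_off(): hands the job in; it is judged then, once.
The state is a dict: "time": time; "qpos": joint angles; "dq": joint speeds; "joint_efforts": joint torques, N m; "eef_pos": TCP position; "tcp_rot": TCP orientation; "contact_force": force on the tool from outside, world axes, zero at the start; "wrist_torque": the same for the moment, N m; "opening": opening from 0.0 (shut) to 1.0 (fully open); "finger_force": force on a finger pad.
Only numpy, scipy, OpenCV 4.12 (cv2) and the standard library are available. Lean on these libraries where they do the work, as an engineer would, in place of code of your own. Each camera call takes 0.05 s, during which the arm holds its last target. There are 200 camera calls.

## Working session

There is one attempt and no reset: what is moved stays moved. The work goes in short steps, Python scripts to look and compute and a tool call to move; the robot and the scene stay as the last step left them, time stands still between calls to the robot, and variables do not carry over. Pictures are saved under pics/ and viewed, at most 10 in all, crops included, and the job is handed in when it is done.

Besides the shell and the picture viewer there is one more tool, called after "Emit:" as name(argument=value, ...) on one line, values as JSON. jog_arm: Moves the arm, as the interface text tells. Its arguments: {"type":"object","properties":{"deltas":{"type":"string"},"gripper":{"type":"number"},"squeeze":{"type":"number"}},"required":["deltas"]}

```bash
mkdir -p pics; cat > h.py <<'E'
import numpy as np, cv2
from plant import get_state, cams, ctrl
def grab(n):
    c=cams.read_camera(n); im=c["color"]; f=im.shape[0]/2/np.tan(np.radians(c["vfov"])/2)
    c["K"]=np.array([[f,0,c["cx"]],[0,f,c["cy"]],[0,0,1.]]); c["D"]=np.array(c["distortion"],float)
    c["R"]=cv2.Rodrigues(np.array(c["rvec"],float))[0]; c["t"]=np.array(c["tvec"],float).ravel()
    return c
def ray(c,uv):
    p=cv2.undistortPoints(np.array(uv,float).reshape(-1,1,2),c["K"],c["D"]).reshape(-1,2)
    d=np.c_[p,np.ones(len(p))]@c["R"]; return -c["R"].T@c["t"], d
def onz(c,uv,z):
    o,d=ray(c,uv); return o+d*((z-o[2])/d[:,2])[:,None]
def proj(c,P):
    return cv2.projectPoints(np.array(P,float).reshape(-1,1,3),np.array(c["rvec"],float),c["t"],c["K"],c["D"])[0].reshape(-1,2)
def tri(c1,u1,c2,u2):
    o1,d1=ray(c1,u1);o2,d2=ray(c2,u2);d1=d1[0];d2=d2[0]
    s=np.linalg.lstsq(np.c_[d1,-d2],o2-o1,rcond=None)[0]
    a=o1+d1*s[0];b=o2+d2*s[1];return (a+b)/2,np.linalg.norm(a-b)
E
python3 - <<'E'
from h import *
for n in("top","scene"):
    c=grab(n); print(n,c["vfov"],c["D"],(-c["R"].T@c["t"]).round(3)); cv2.imwrite(f"pics/{n}0.png",cv2.resize(c["color"],(800,600),interpolation=cv2.INTER_CUBIC)); cv2.imwrite(f"{n}_raw.png",c["color"])
s=get_state();print(s)
E
```

```text
top 47.51564684811497 [-0.04427579  0.          0.          0.          0.        ] [ 0.401 -0.073  1.589]
scene 54.886600042707414 [-0.01995546  0.          0.          0.          0.        ] [-0.364  0.776  0.658]
{'time': 0.1, 'qpos': array([-1.40997157e+00,  2.87144743e-01,  1.57802709e+00,  2.59915770e-05,
        1.27861043e+00, -1.50028588e-01]), 'dq': array([-0.00160388, -0.00232985, -0.0046704 , -0.00024392, -0.00061491,
        0.00020655]), 'joint_efforts': array([ 1.05369309e-03, -4.07293475e+01, -2.93699777e+01, -1.31518582e-04,
        3.35776727e-03,  9.78755594e-06]), 'eef_pos': array([ 0.20638885, -0.64209244,  0.24904224]), 'tcp_rot': array([ 9.87945561e-01,  1.54797836e-01,  6.53086181e-06, -1.09485877e-03]), 'contact_force': array([ 0.46374208, -0.26703742, -0.32341011]), 'wrist_torque': array([-0.02460154, -0.00353146, -0.00046966]), 'finger_force': 0.0, 'opening': 0.9984282269445865}
```

View pics/top0.png

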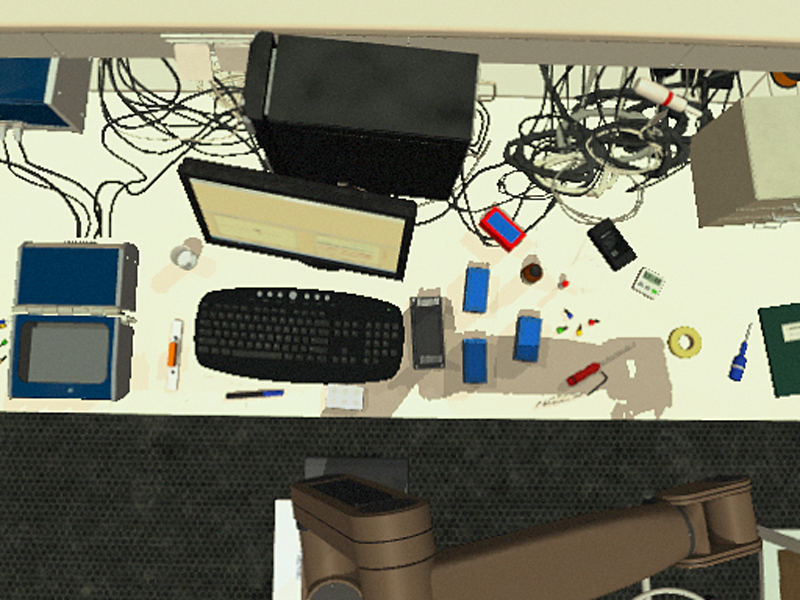

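View pics/scene0.png

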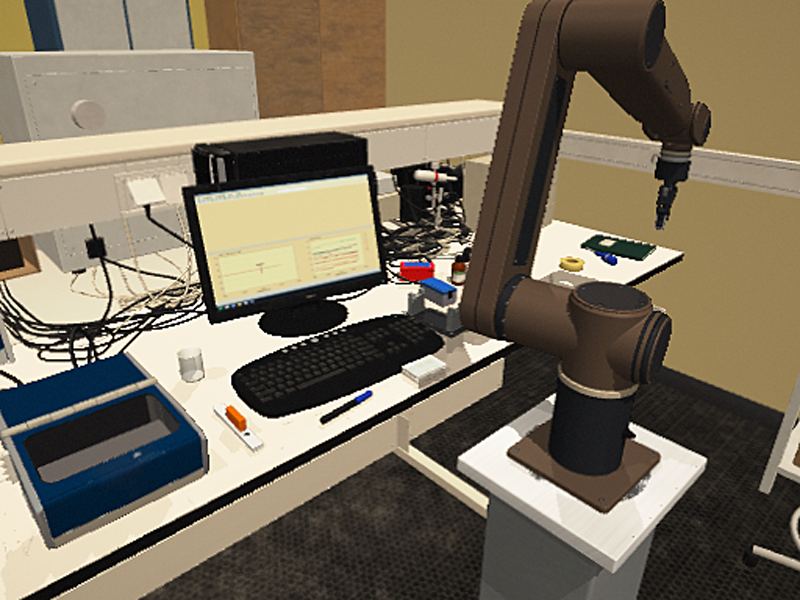

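The top view (800 px scale) shows three grey and blue cases at (476,289), (475,360) and (528,337). The red look-alike is at (502,228), the cradle at (428,332) and the bar at (176,355). The scene view shows the bar at (237,422), the cradle at about (437,310), and one case lid at (437,290). The arm hides the other two cases.

```bash
cat >> h.py <<'E'
def blobs(c,lo,hi,roi,amin=30):
    hsv=cv2.cvtColor(c["color"],cv2.COLOR_BGR2HSV); m=cv2.inRange(hsv,lo,hi); z=np.zeros_like(m); u0,v0,u1,v1=roi; z[v0:v1,u0:u1]=m[v0:v1,u0:u1]
    cs=cv2.findContours(z,cv2.RETR_EXTERNAL,cv2.CHAIN_APPROX_NONE)[0]
    return [k for k in cs if cv2.contourArea(k)>amin]
def rect(c,k,z):
    P=onz(c,k.reshape(-1,2),z)[:,:2]; r=cv2.minAreaRect((P*1000).astype(np.float32)); b=cv2.boxPoints(r)/1000
    e=[b[1]-b[0],b[2]-b[1]]; e=max(e,key=np.linalg.norm); a=np.degrees(np.arctan2(e[1],e[0]))%180
    return np.array(r[0])/1000,sorted(r[1]),a
E
python3 - <<'E'
from h import *
c=grab("top")
for k in blobs(c,(100,120,60),(125,255,255),(250,120,380,260)):
    p,s,a=rect(c,k,.045); print("blue",k.reshape(-1,2).mean(0).round(1)*800/512,p.round(4),np.round(s,1),round(a,1))
for k in blobs(c,(5,140,120),(20,255,255),(90,190,140,260)):
    p,s,a=rect(c,k,.036); print("orange",k.reshape(-1,2).mean(0).round(1)*800/512,p.round(4),np.round(s,1),round(a,1))
a=cv2.resize(c["color"][140:260,250:370],(400,400),interpolation=cv2.INTER_CUBIC);a=cv2.copyMakeBorder(a,0,0,0,0,0)
b=cv2.resize(c["color"][190:260,90:140],(286,400),interpolation=cv2.INTER_CUBIC)
cv2.imwrite("pics/crop1.png",np.hstack([a,b]))
E
```

```text
blue [474.375   359.84375] [ 0.4692 -0.2909] [46.4 96.1] 179.9
blue [527.5     338.28125] [ 0.5203 -0.4129] [49.4 99.4] 172.8
blue [475.9375 289.6875] [ 0.6319 -0.2956] [49.3 99.5] 174.5
blue [503.4375  227.03125] [ 0.7788 -0.3604] [31.6 74.6] 45.8
orange [170.9375 353.4375] [0.4751 0.3988] [13.6 53.5] 177.5
```

View pics/crop1.png

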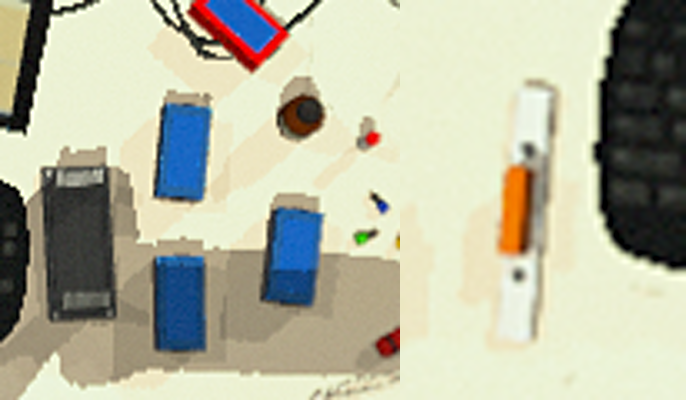

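The crop confirms three grey and blue cases. The red-bodied look-alike, at crop (240,30), has a smaller 75 x 32 mm lid, so I leave it alone. The cradle's posts are at crop (80,178) and (88,303). Next I measure the cradle, and check heights with both views.

```bash
python3 - <<'E'
from h import *
t=grab("top"); s=grab("scene"); 
a=cv2.resize(t["color"][180:248,248:300],(416,544),interpolation=cv2.INTER_CUBIC)
b=cv2.resize(s["color"][170:225,250:310],(384,352),interpolation=cv2.INTER_CUBIC)
o=cv2.resize(s["color"][250:295,130:170],(384,192+0),interpolation=cv2.INTER_CUBIC) if 0 else cv2.resize(s["color"][250:292,130:172],(192,192),interpolation=cv2.INTER_CUBIC)
o=cv2.copyMakeBorder(o,0,0,0,192,cv2.BORDER_CONSTANT)
cv2.imwrite("pics/crop2.png",np.hstack([a,np.vstack([b,o])]))
for k in blobs(t,(0,0,0),(180,255,95),(258,180,288,242)):
    p,q,g=rect(t,k,.008); print("plate",p.round(4),np.round(q,1),round(g,1))
for k in blobs(t,(0,0,110),(180,60,200),(262,186,285,238),12):
    print("post?",k.reshape(-1,2).min(0),k.reshape(-1,2).max(0),rect(t,k,.069))
print(proj(t,[[.475,.4,.036]]),)
k=blobs(s,(5,140,120),(20,255,255),(130,250,172,292))
for q in k: print("scene orange",q.reshape(-1,2).mean(0),rect(s,q,.036))
for q in blobs(s,(100,120,60),(125,255,255),(250,170,310,225),8):
    print("scene blue",q.reshape(-1,2).min(0),q.reshape(-1,2).max(0),rect(s,q,.045))
C=np.array([.632,-.2956]);u=np.array([np.cos(np.radians(174.5)),np.sin(np.radians(174.5))]);v=np.array([-u[1],u[0]])
print(proj(s,[list(C+i*.05*u+j*.025*v)+[.045] for i,j in((1,1),(1,-1),(-1,-1),(-1,1))]).round(1))
E
```

```text
plate [ 0.5351 -0.1855] [ 74.9 167.9] 3.4
post? [267 189] [281 195] (array([ 0.60199915, -0.1838425 ]), [21.295360565185547, 49.530433654785156], np.float32(90.76874))
[[109.06424193 226.47760041]]
scene orange [150.69444444 267.22222222] (array([0.46079407, 0.40820789]), [22.770715713500977, 84.52726745605469], np.float32(174.93869))
scene blue [269 178] [291 188] (array([ 0.62572266, -0.28659872]), [56.76996994018555, 109.10881042480469], np.float32(174.17941))
[[292.7 183.8]
 [283.7 186.6]
 [268.5 179.1]
 [277.3 176.6]]
```

View pics/crop2.png

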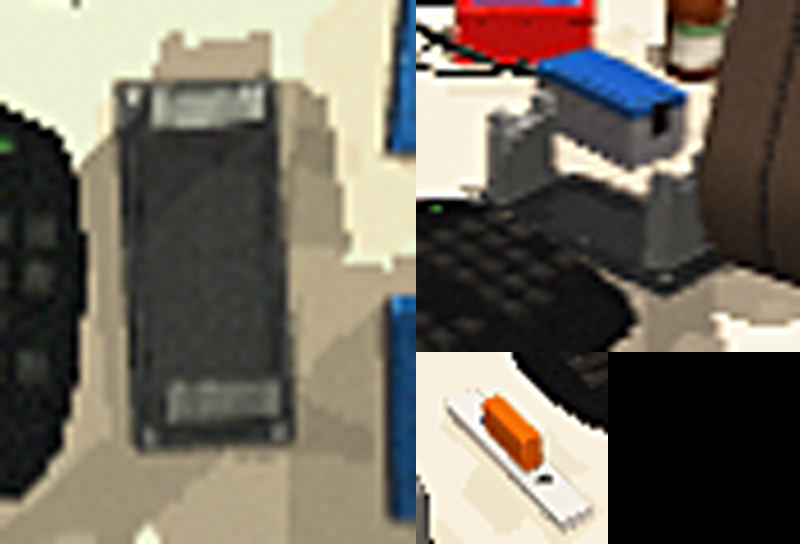

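The plate measures 168 x 75 mm, with its centre at (0.535,-0.186) and yaw +3.4°. The far case's lid corners, predicted at z=45 mm, land within 1 px in the scene view, so its height is confirmed. I now move above the right-hand case and check the cradle and bar heights.

```bash
python3 - <<'E'
from h import *
t=grab("top"); s=grab("scene")
def m(C,a,pts): 
    a=np.radians(a);R=np.array([[np.cos(a),-np.sin(a)],[np.sin(a),np.cos(a)]]);return [list(np.array(C)+R@np.array(p[:2]))+[p[2]] for p in pts]
# posts: top crop -> raw; measured near/far post-top centres
for n,uv in (("far",(248+210/8,180+105/8)),("near",(248+224/8,180+400/8))): print(n,onz(t,[uv],.069).round(4))
P=m((.5351,-.1855),3.4,[(.073,.025,.069),(.073,-.025,.069),(-.057,.025,.069),(-.073,-.025,.069),(-.073,.025,.069),(-.084,.037,.008),(-.084,-.037,.008)])
q=proj(s,P); print("scene crop px", np.c_[416+(q[:,0]-250)*6.4,(q[:,1]-170)*6.4].round(0))
q=proj(t,P); print("top crop px", ((q-[248,180])*8).round(0))
# bar: orange grip centre and white ends
for z in(.036,): print(onz(t,[k.reshape(-1,2).mean(0) for k in blobs(t,(5,140,120),(20,255,255),(90,190,140,260))],z))
k=blobs(t,(0,0,225),(180,60,255),(98,200,122,252),20); print([ (rect(t,x,.01)) for x in k])
u=blobs(t,(5,140,120),(20,255,255),(90,190,140,260))[0].reshape(-1,2); v=blobs(s,(5,140,120),(20,255,255),(130,250,172,292))[0].reshape(-1,2)
print("top",u.min(0),u.max(0),"scene",v.min(0),v.max(0))
B=m((.4751,.3988),-2.5,[(.028,.007,.036),(-.028,.007,.036),(.028,-.007,.036),(-.028,-.007,.036),(.028,.007,.01),(-.028,.007,.01),(.08,.011,.01),(-.08,.011,.01),(-.08,-.011,.01)])
print(proj(s,B).round(1)); print(proj(t,B).round(1))
print([416+(150.7-130)*192/42])
E
```

```text
far [[ 0.598  -0.1847  0.069 ]]
near [[ 0.4686 -0.1914  0.069 ]]
scene crop px [[486. 107.]
 [540.  85.]
 [648. 170.]
 [723. 153.]
 [670. 178.]
 [666. 284.]
 [744. 244.]]
top crop px [[145.  85.]
 [259.  80.]
 [161. 381.]
 [278. 412.]
 [163. 417.]
 [130. 448.]
 [293. 440.]]
[[0.47585043 0.39897056 0.036     ]]
[(array([0.48042505, 0.40682404]), [84.09159851074219, 187.19239807128906], np.float32(2.6131036))]
top [107 219] [111 234] scene [145 259] [157 275]
[[144.7 259.7]
 [153.5 268.7]
 [149.2 258. ]
 [158.1 266.8]
 [145.7 267.2]
 [154.5 276.3]
 [136.9 259.7]
 [161.9 286.1]
 [169.2 282.8]]
[[108.2 218.5]
 [106.7 234.2]
 [112.1 218.7]
 [110.6 234.4]
 [110.3 219. ]
 [108.9 234.5]
 [110.6 204.7]
 [106.5 248.9]
 [112.6 249.2]]
[510.6285714285714]
```

Emit:
jog_arm(deltas="0.98 0.72 -0.4 0 0 -0.27;0.98 0.72 -0.4 0 0 -0.27;0.98 0.72 -0.4 0 0 -0.27;0.98 0.72 -0.4 0 0 -0.27;0.98 0.72 -0.4 0 0 -0.27;0.98 0.72 -0.4 0 0 -0.27;0.98 0.72 -0.4 0 0 -0.27;0.98 0.72 -0.4 0 0 -0.27;0.98 0.72 -0.4 0 0 -0.27;0.98 0.72 -0.4 0 0 -0.27;0.98 0.72 -0.4 0 0 -0.27;0.98 0.72 -0.4 0 0 -0.27;0.98 0.72 -0.4 0 0 -0.27;0.98 0.72 -0.4 0 0 -0.27;0.98 0.72 -0.4 0 0 -0.27;0.98 0.72 -0.4 0 0 -0.27;0 0 0 0 0 0;0 0 0 0 0 0", gripper=1, squeeze=40)

```text
time: 2.6
eef_pos: [0.5198, -0.4127, 0.1226]
tcp_rot: [0.998, -0.06, -0.0, 0.0]
contact_force: [-0.9, 0.4, -0.4]
opening: 1.0
finger_force: 0.0
```

The cradle's posts, cross-checked with the scene view, give centre (0.5345,-0.187) and yaw 3.2°. The bar's grip top at 36 mm agrees in both views. Descend and grip the right-hand case.

Emit:
jog_arm(deltas="0 0 -0.93 0 0 0;0 0 -0.93 0 0 0;0 0 -0.93 0 0 0;0 0 -0.93 0 0 0;0 0 -0.9 0 0 0;0 0 0 0 0 0")

```text
time: 3.35
eef_pos: [0.5189, -0.411, 0.0272]
tcp_rot: [0.998, -0.061, -0.002, -0.002]
contact_force: [-0.1, -0.4, -0.7]
opening: 0.999
finger_force: 0.0
```

Emit:
jog_arm(deltas="0 0 0 0 0 0;0 0 0 0 0 0;0 0 0 0 0 0;0 0 0 0 0 0;0 0 0 0 0 0;0 0 0 0 0 0", gripper=0)

```text
time: 4.1
eef_pos: [0.5208, -0.413, 0.0314]
tcp_rot: [0.998, -0.061, 0.001, 0.001]
contact_force: [0.0, 0.5, 5.7]
opening: 0.582
finger_force: 44.9
```

Emit:
jog_arm(deltas="0 0 0.5 0 0 0;0 0 0.5 0 0 0;0 0 0.5 0 0 0;0 0 0.5 0 0 0;0 0 0 0 0 0;0 0 0 0 0 0;0 0 0 0 0 0")

```text
time: 4.97
eef_pos: [0.5197, -0.4119, 0.0692]
tcp_rot: [0.998, -0.061, -0.0, -0.0]
contact_force: [0.6, -0.0, -2.5]
opening: 0.584
finger_force: 44.0
```

```bash
cat > w.py <<'E'
from h import *
F=[]
for i in range(8):
    F.append(np.r_[get_state()["contact_force"],get_state()["joint_efforts"][1:3],get_state()["eef_pos"]]); grab("top")
F=np.array(F);print(F.mean(0).round(3),F.std(0).round(2))
E
python3 w.py
```

```text
[ -0.145  -0.135  -2.262 -44.011 -26.027   0.52   -0.412   0.069] [0.5  0.58 0.41 0.08 0.05 0.   0.   0.  ]
```

The reading is 2.26 N, about 0.23 kg, so this case is a light one. I set it back where it stood.

Emit:
jog_arm(deltas="0 0 -0.5 0 0 0;0 0 -0.5 0 0 0;0 0 -0.5 0 0 0;0 0 -0.25 0 0 0;0 0 -0.15 0 0 0;0 0 -0.05 0 0 0;0 0 -0.05 0 0 0;0 0 0 0 0 0;0 0 0 0 0 0")

```text
time: 6.5
eef_pos: [0.5205, -0.4127, 0.0314]
tcp_rot: [0.998, -0.061, 0.0, 0.0]
contact_force: [-2.9, 1.7, 6.3]
opening: 0.575
finger_force: 44.9
```

Emit:
jog_arm(deltas="0 0 0 0 0 0;0 0 0 0 0 0;0 0 0 0 0 0;0 0 0.3 0 0 0;0 0 0.8 0 0 0;0 0 1 0 0 0;0 0 1 0 0 0;0 0 1 0 0 0;0 0 0.5 0 0 0", gripper=1)

```text
time: 7.62
eef_pos: [0.5207, -0.4129, 0.1246]
tcp_rot: [0.998, -0.061, 0.001, 0.001]
contact_force: [0.1, -0.0, -0.8]
opening: 0.999
finger_force: 0.0
```

```bash
cat > look.py <<'E'
from h import *
t=grab("top");s=grab("scene")
for k in blobs(t,(100,120,60),(125,255,255),(250,120,380,260)):
    p,q,a=rect(t,k,.045); print("blue",p.round(4),np.round(q,1),round(a,1))
for k in blobs(s,(100,120,60),(125,255,255),(240,160,420,225),8): print("scene",k.reshape(-1,2).min(0),k.reshape(-1,2).max(0),rect(s,k,.045))
st=get_state();print(st["time"],st["eef_pos"].round(4),st["contact_force"].round(2),np.degrees(2*np.arctan2(st["tcp_rot"][1],st["tcp_rot"][0])).round(2))
E
python3 look.py
```

```text
blue [ 0.4692 -0.2926] [49.7 96. ] 179.9
blue [ 0.6321 -0.2956] [49.3 99.9] 174.5
blue [ 0.7788 -0.3604] [31.6 74.6] 45.8
scene [322 182] [329 187] (array([ 0.48169836, -0.41252435]), [28.977313995361328, 54.97422409057617], np.float32(127.00195))
scene [269 178] [292 188] (array([ 0.62565625, -0.28726556]), [58.11151123046875, 109.10757446289062], np.float32(174.18434))
scene [259 168] [274 170] (array([ 0.77805048, -0.35538599]), [25.990049362182617, 70.54824829101562], np.float32(48.423145))
scene [381 161] [394 169] (array([ 0.42379767, -0.84156525]), [41.77659225463867, 112.44537353515625], np.float32(143.92145))
7.725 [ 0.5207 -0.4129  0.124 ] [-0.13  0.39  0.03] -6.94
```

Emit:
jog_arm(deltas="-0.37 0.86 0 0 0 0.17;-0.37 0.86 0 0 0 0.17;-0.37 0.86 0 0 0 0.17;-0.37 0.86 0 0 0 0.17;-0.37 0.86 0 0 0 0.17;-0.37 0.86 0 0 0 0.17;-0.37 0.87 0 0 0 0.17;0 0 0 0 0 0;0 0 -0.92 0 0 0;0 0 -0.92 0 0 0;0 0 -0.92 0 0 0;0 0 -0.92 0 0 0;0 0 -0.92 0 0 0;0 0 0 0 0 0")

```text
time: 9.48
eef_pos: [0.4671, -0.2906, 0.0276]
tcp_rot: [1.0, -0.001, -0.002, -0.001]
contact_force: [-0.2, -0.6, -0.2]
opening: 0.997
finger_force: 0.0
```

Emit:
jog_arm(deltas="0 0 0 0 0 0;0 0 0 0 0 0;0 0 0 0 0 0;0 0 0 0 0 0;0 0 0 0 0 0", gripper=0)

```text
time: 10.1
eef_pos: [0.469, -0.2922, 0.0311]
tcp_rot: [1.0, -0.001, 0.001, 0.001]
contact_force: [0.5, 0.4, 6.3]
opening: 0.581
finger_force: 44.4
```

Emit:
jog_arm(deltas="0 0 0.5 0 0 0;0 0 0.5 0 0 0;0 0 0.5 0 0 0;0 0 0.5 0 0 0;0 0 0 0 0 0;0 0 0 0 0 0;0 0 0 0 0 0")

```text
time: 10.98
eef_pos: [0.4679, -0.2914, 0.0694]
tcp_rot: [1.0, -0.001, -0.0, -0.0]
contact_force: [-0.0, -0.1, -3.0]
opening: 0.577
finger_force: 43.6
```

```bash
python3 w.py
```

```text
[ -0.085   0.219  -2.393 -34.465 -24.657   0.468  -0.291   0.07 ] [0.39 0.38 0.34 0.06 0.04 0.   0.   0.  ]
```

The reading is 2.39 N, so this one is light too. I set it back and go to the third case.

Emit:
jog_arm(deltas="0 0 -0.5 0 0 0;0 0 -0.5 0 0 0;0 0 -0.5 0 0 0;0 0 -0.25 0 0 0;0 0 -0.15 0 0 0;0 0 -0.05 0 0 0;0 0 -0.05 0 0 0;0 0 0 0 0 0;0 0 0 0 0 0")

```text
time: 12.5
eef_pos: [0.4686, -0.2919, 0.0311]
tcp_rot: [1.0, -0.001, 0.0, 0.0]
contact_force: [-3.1, 1.1, 5.3]
opening: 0.579
finger_force: 44.3
```

Emit:
jog_arm(deltas="0 0 0 0 0 0;0 0 0 0 0 0;0 0 0 0 0 0;0 0 0.3 0 0 0;0 0 0.8 0 0 0;0 0 1 0 0 0;0 0 1 0 0 0;0 0 1 0 0 0;0 0 0.5 0 0 0;0.9 -0.02 0 0 0 -0.1;0.9 -0.02 0 0 0 -0.1;0.9 -0.02 0 0 0 -0.1;0.9 -0.02 0 0 0 -0.1;0.9 -0.02 0 0 0 -0.1;0.9 -0.02 0 0 0 -0.1;0.9 -0.02 0 0 0 -0.1;0.9 -0.02 0 0 0 -0.1;0.9 -0.02 0 0 0 -0.1;0 0 0 0 0 0", gripper=1)

```text
time: 14.88
eef_pos: [0.6309, -0.2951, 0.122]
tcp_rot: [0.999, -0.046, 0.0, 0.0]
contact_force: [-0.1, 0.7, -0.4]
opening: 1.006
finger_force: 0.0
```

```bash
python3 look.py
```

```text
blue [ 0.4586 -0.2997] [35.5 74.7] 179.7
blue [ 0.5204 -0.4119] [49.  99.3] 172.5
blue [ 0.7788 -0.3604] [31.6 74.6] 45.8
scene [269 178] [287 188] (array([ 0.62572266, -0.28659872]), [56.76996994018555, 109.10881042480469], np.float32(174.17941))
scene [259 168] [274 170] (array([ 0.77833508, -0.35506268]), [25.984729766845703, 69.68667602539062], np.float32(48.420895))
scene [381 161] [394 169] (array([ 0.42379767, -0.84156525]), [41.77659225463867, 112.44537353515625], np.float32(143.92145))
14.975 [ 0.6297 -0.2951  0.1217] [-0.55  0.35  0.34] -5.27
```

Emit:
jog_arm(deltas="0.1 -0.02 -0.91 0 0 0;0 0 -0.91 0 0 0;0 0 -0.91 0 0 0;0 0 -0.91 0 0 0;0 0 -0.9 0 0 0;0 0 0 0 0 0")

```text
time: 15.72
eef_pos: [0.6309, -0.2948, 0.0283]
tcp_rot: [0.999, -0.046, -0.002, -0.001]
contact_force: [-0.8, 0.5, -0.3]
opening: 1.0
finger_force: 0.0
```

Emit:
jog_arm(deltas="0 0 0 0 0 0;0 0 0 0 0 0;0 0 0 0 0 0;0 0 0 0 0 0;0 0 0 0 0 0", gripper=0, squeeze=60)

```text
time: 16.35
eef_pos: [0.6332, -0.2961, 0.0327]
tcp_rot: [0.999, -0.046, 0.001, 0.0]
contact_force: [0.8, 0.9, 6.1]
opening: 0.576
finger_force: 67.2
```

Emit:
jog_arm(deltas="0 0 0.5 0 0 0;0 0 0.5 0 0 0;0 0 0.5 0 0 0;0 0 0.5 0 0 0;0 0 0 0 0 0;0 0 0 0 0 0;0 0 0 0 0 0")

```text
time: 17.23
eef_pos: [0.6318, -0.2954, 0.0704]
tcp_rot: [0.999, -0.046, -0.001, -0.0]
contact_force: [-0.2, 0.2, -7.3]
opening: 0.574
finger_force: 66.1
```

```bash
python3 w.py;python3 look.py
```

```text
[ -0.234  -0.256  -6.089 -49.287 -28.252   0.632  -0.296   0.071] [0.48 0.49 0.67 0.11 0.07 0.   0.   0.  ]
blue [ 0.4639 -0.298 ] [39.  85.4] 179.7
blue [ 0.5204 -0.412 ] [49.2 99.3] 172.5
blue [ 0.7788 -0.3604] [31.6 74.6] 45.8
scene [278 170] [286 179] (array([ 0.68363416, -0.35955087]), [35.66565704345703, 108.05564880371094], np.float32(134.09384))
scene [259 168] [268 169] (array([ 0.79219049, -0.34915768]), [13.079205513000488, 42.463417053222656], np.float32(48.42721))
scene [381 161] [394 169] (array([ 0.42379767, -0.84156525]), [41.77659225463867, 112.44537353515625], np.float32(143.92145))
17.725 [ 0.6323 -0.2956  0.0711] [ 0.33 -0.12 -5.73] -5.28
```

The reading is 6.1 N, about 0.62 kg, so this is the heavy case. It was at top-view pixel (476,289), about (0.632,-0.296). I carry it over the cradle.

Emit:
jog_arm(deltas="0 0 0.5 0 0 0;0 0 0.9 0 0 0;0 0 0.9 0 0 0;0 0 0.3 0 0 0;-0.4 0.45 0 0 0 0.12;-0.81 0.9 0 0 0 0.25;-0.81 0.9 0 0 0 0.25;-0.81 0.9 0 0 0 0.25;-0.81 0.9 0 0 0 0.25;-0.81 0.9 0 0 0 0.25;-0.4 0.45 0 0 0 0.12;0 0 0 0 0 0;0 0 0 0 0 0;0 0 0 0 0 0")

```text
time: 19.48
eef_pos: [0.5358, -0.1883, 0.1233]
tcp_rot: [1.0, 0.028, 0.0, 0.0]
contact_force: [0.6, 0.0, -5.7]
opening: 0.574
finger_force: 66.1
```

```bash
python3 look.py; python3 - <<'E'
from h import *
t=grab("top");s=grab("scene")
a=cv2.resize(t["color"][170:260,240:330],(400,400),interpolation=cv2.INTER_CUBIC)
b=cv2.resize(s["color"][140:225,240:325],(400,400),interpolation=cv2.INTER_CUBIC)
cv2.imwrite("pics/carry.png",np.hstack([a,b]))
E
```

```text
blue [ 0.4692 -0.2924] [49.8 95.6] 0.6
blue [ 0.5204 -0.412 ] [49.7 99.4] 172.2
blue [ 0.7788 -0.3604] [31.6 74.6] 45.8
scene [278 172] [288 181] (array([ 0.66432715, -0.34603506]), [44.58866882324219, 104.96456146240234], np.float32(134.09384))
scene [381 161] [394 169] (array([ 0.42379767, -0.84156525]), [41.77659225463867, 112.44537353515625], np.float32(143.92145))
19.575 [ 0.5356 -0.1882  0.1232] [-0.63  0.38 -6.56] 3.23
```

View pics/carry.png

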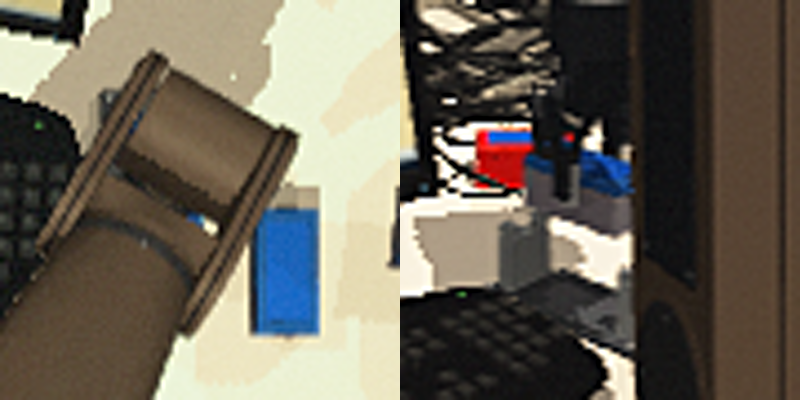

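The case hangs level and aligned over the cradle. In the top view the wrist hides it, but the light case I returned is back at (285,270) in the crop. I lower it slowly.

Emit:
jog_arm(deltas="-0.05 0.06 -0.3 0 0 0;0 0 -0.7 0 0 0;0 0 -0.7 0 0 0;0 0 -0.7 0 0 0;0 0 -0.6 0 0 0;0 0 -0.4 0 0 0;0 0 -0.2 0 0 0;0 0 0 0 0 0")

```text
time: 20.68
eef_pos: [0.5343, -0.1865, 0.051]
tcp_rot: [1.0, 0.028, -0.0, -0.0]
contact_force: [0.6, 0.4, -5.5]
opening: 0.579
finger_force: 66.2
```

Emit:
jog_arm(deltas="0 0 -0.15 0 0 0;0 0 -0.12 0 0 0;0 0 -0.1 0 0 0;0 0 -0.07 0 0 0;0 0 0 0 0 0;0 0 0 0 0 0")

```text
time: 21.42
eef_pos: [0.5343, -0.1865, 0.0424]
tcp_rot: [1.0, 0.028, 0.0, 0.0]
contact_force: [-0.3, -0.1, -5.4]
opening: 0.573
finger_force: 66.2
```

Emit:
jog_arm(deltas="0 0 -0.06 0 0 0;0 0 -0.06 0 0 0;0 0 -0.04 0 0 0;0 0 0 0 0 0;0 0 0 0 0 0")

```text
time: 22.05
eef_pos: [0.5345, -0.1866, 0.0407]
tcp_rot: [1.0, 0.029, -0.0, 0.0]
contact_force: [-4.9, 1.9, 3.9]
opening: 0.572
finger_force: 67.3
```

It touched down at the expected height, with the load now +3.9 N. I release with a limited opening because the keyboard is close, then rise.

Emit:
jog_arm(deltas="0 0 0 0 0 0;0 0 0 0 0 0;0 0 0 0 0 0;0 0 0.2 0 0 0;0 0 0.5 0 0 0;0 0 0.9 0 0 0;0 0 1 0 0 0;0 0 1 0 0 0;0 0 1 0 0 0;0 0 1 0 0 0;0 0 0 0 0 0", gripper=0.75)

```text
time: 23.42
eef_pos: [0.5355, -0.1871, 0.1538]
tcp_rot: [1.0, 0.028, 0.002, 0.001]
contact_force: [-0.7, -0.6, -0.2]
opening: 0.752
finger_force: 0.0
```

```bash
python3 look.py
```

```text
blue [ 0.4692 -0.2925] [49.7 95.6] 0.6
blue [ 0.5204 -0.412 ] [49.9 99.2] 173.0
blue [ 0.7788 -0.3604] [31.6 74.6] 45.8
scene [266 189] [289 201] (array([ 0.542534  , -0.19086794]), [60.33189392089844, 108.16581726074219], np.float32(3.122308))
scene [259 168] [271 170] (array([ 0.78336627, -0.35049295]), [26.150680541992188, 56.10129165649414], np.float32(46.769566))
scene [381 161] [394 169] (array([ 0.42379767, -0.84156525]), [41.77659225463867, 112.44537353515625], np.float32(143.92145))
23.525 [ 0.5341 -0.1864  0.151 ] [-0.09  0.27 -0.38] 3.25
```

```bash
python3 - <<'E'
from h import *
t=grab("top");s=grab("scene");k=512/800
for a,b in(((403,278),(386,283)),((207,243),(212,321)),((185,160),(183,186)),((415,200),(375,168))): print(tri(t,np.array(a)*k,s,np.array(b)*k))
for kk in blobs(t,(5,140,120),(20,255,255),(90,190,140,260)): print(rect(t,kk,.036),onz(t,[kk.reshape(-1,2).mean(0)],.036))
E
```

```text
(array([ 0.64999442, -0.12422774,  0.08838271]), np.float64(0.005175800410493026))
(array([0.72078722, 0.31337244, 0.09957014]), np.float64(0.004721025759957255))
(array([0.81923114, 0.29228977, 0.37112034]), np.float64(0.006055039460609521))
(array([ 0.73948402, -0.14684094,  0.36493244]), np.float64(0.02659443886602029))
(array([0.47668423, 0.39883414]), [13.665127754211426, 50.33761978149414], np.float32(177.96419)) [[0.47595658 0.39908393 0.036     ]]
```

Emit:
jog_arm(deltas="-0.5 0.5 0.2 0 0 -0.1;-0.5 0.97 0 0 0 -0.1;-0.5 0.97 0 0 0 -0.1;-0.5 0.97 0 0 0 -0.1;-0.5 0.97 0 0 0 -0.1;-0.42 0.97 0 0 0 -0.1;0 0.97 0 0 0 -0.1;0 0.97 0 0 0 -0.1;0 0.97 0 0 0 -0.1;0 0.97 0 0 0 -0.05;0 0.97 0 0 0 0;0 0.97 0 0 0 0;0 0.97 0 0 0 0;0 0.97 0 0 0 0;0 0.97 0 0 0 0;0 0.97 0 0 0 0;0 0.97 0 0 0 0;0 0.97 0 0 0 0;0 0.97 0 0 0 0;0 0.97 0 0 0 0")

```text
time: 26.12
eef_pos: [0.4747, 0.1935, 0.1551]
tcp_rot: [1.0, -0.019, 0.0, -0.0]
contact_force: [-0.3, 1.1, 0.2]
opening: 0.75
finger_force: 0.0
```

Emit:
jog_arm(deltas="0 0.97 0 0 0 0;0 0.97 0 0 0 0;0 0.97 0 0 0 0;0 0.97 0 0 0 0;0 0.97 -0.3 0 0 0;0 0.97 -0.3 0 0 0;0 0.97 -0.3 0 0 0;0 0.97 -0.3 0 0 0;0 0.97 -0.3 0 0 0;0 0.97 -0.3 0 0 0;0 0.6 0 0 0 0;0 0 0 0 0 0;0 0 0 0 0 0")

```text
time: 27.75
eef_pos: [0.476, 0.398, 0.1193]
tcp_rot: [1.0, -0.019, 0.0, 0.0]
contact_force: [0.6, -0.1, -0.3]
opening: 0.747
finger_force: 0.0
```

```bash
python3 look.py; python3 - <<'E'
from h import *
t=grab("top");s=grab("scene")
a=cv2.resize(t["color"][180:260,240:320],(400,400),interpolation=cv2.INTER_CUBIC)
b=cv2.resize(s["color"][160:225,245:310],(400,400),interpolation=cv2.INTER_CUBIC)
cv2.imwrite("pics/seat.png",np.hstack([a,b]))
for k in blobs(t,(100,120,60),(125,255,255),(255,180,290,245)): print("seated",rect(t,k,.053))
E
```

```text
blue [ 0.4692 -0.2924] [49.8 95.6] 0.6
blue [ 0.5204 -0.4121] [49.4 99.3] 172.5
blue [ 0.5354 -0.1886] [ 50.5 104. ] 3.4
blue [ 0.7788 -0.3604] [31.6 74.6] 45.8
scene [296 189] [322 201] (array([ 0.46301419, -0.28443893]), [62.464656829833984, 105.132080078125], np.float32(179.54935))
scene [266 189] [292 201] (array([ 0.542534  , -0.19086794]), [60.33189392089844, 108.16581726074219], np.float32(3.122308))
scene [307 178] [329 188] (array([ 0.51328369, -0.41074988]), [73.94774627685547, 107.3701400756836], np.float32(170.69127))
scene [259 168] [274 170] (array([ 0.77805048, -0.35538599]), [25.990049362182617, 70.54824829101562], np.float32(48.423145))
27.85 [0.4761 0.3977 0.1194] [ 0.53  0.69 -0.91] -2.23
seated (array([ 0.5345014 , -0.18807376]), [50.443946838378906, 102.9292984008789], np.float32(3.350096))
```

View pics/seat.png

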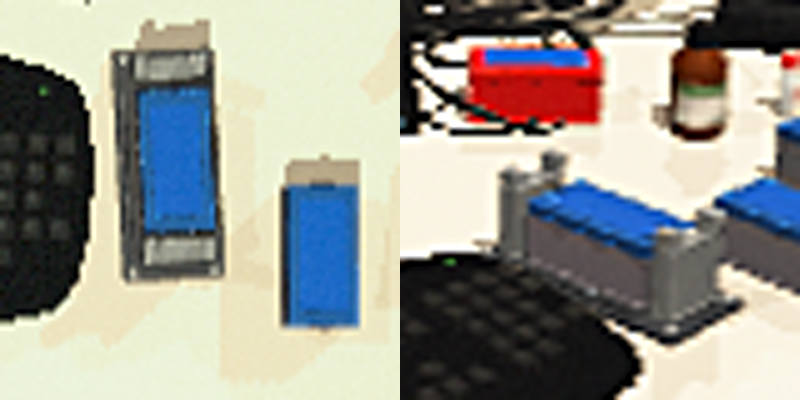

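The case is seated at (0.5345,-0.188), yaw 3.35°, and fits the 53 mm height. The seat crop shows both notches free at (172,67) and (181,251), and the light cases back in place. The scene view, where all three cases are now visible, agrees with a 45 mm lid height. Grasp the bar by its grip.

Emit:
jog_arm(deltas="0 0.06 -0.9 0 0 0;0 0 -0.9 0 0 0;0 0 -0.9 0 0 0;0 0 -0.9 0 0 0;0 0 -0.4 0 0 0;0 0 -0.25 0 0 0;0 0 0 0 0 0")

```text
time: 28.82
eef_pos: [0.476, 0.3995, 0.0341]
tcp_rot: [1.0, -0.019, 0.0, -0.0]
contact_force: [0.5, -0.0, 0.0]
opening: 0.746
finger_force: 0.0
```

Emit:
jog_arm(deltas="0 0 0 0 0 0;0 0 0 0 0 0;0 0 0 0 0 0;0 0 0 0 0 0;0 0 0 0 0 0;0 0 0 0 0 0;0 0 0 0 0 0;0 0 0 0 0 0", gripper=0, squeeze=40)

```text
time: 29.82
eef_pos: [0.4763, 0.3997, 0.0348]
tcp_rot: [1.0, -0.019, 0.0, -0.0]
contact_force: [-1.0, 1.2, 5.2]
opening: 0.152
finger_force: 41.5
```

Opening 0.152 is about 13 mm, which matches the 14 mm grip. Lift.

Emit:
jog_arm(deltas="0 0 0.3 0 0 0;0 0 0.7 0 0 0;0 0 1 0 0 0;0 0 1 0 0 0;0 0 1 0 0 0;0 0 1 0 0 0;0 0 0.8 0 0 0;0 0 0 0 0 0;0 0 0 0 0 0")

```text
time: 30.95
eef_pos: [0.4754, 0.3991, 0.1494]
tcp_rot: [1.0, -0.019, -0.001, 0.0]
contact_force: [0.4, 0.3, -2.3]
opening: 0.153
finger_force: 40.6
```

```bash
python3 - <<'E'
from h import *
t=grab("top");s=grab("scene")
st=get_state();print(st["time"],st["eef_pos"].round(4),st["contact_force"].round(2),st["wrist_torque"].round(3))
q=proj(s,[st["eef_pos"]])[0].astype(int);p=proj(t,[st["eef_pos"]])[0].astype(int);print(p,q)
f=lambda c,p:cv2.resize(c["color"][p[1]-40:p[1]+40,p[0]-40:p[0]+40],(400,400),interpolation=cv2.INTER_CUBIC)
cv2.imwrite("pics/bar.png",np.hstack([f(t,p),f(s,q)]))
E
```

```text
31.05 [0.4752 0.399  0.1487] [ 0.   -0.85 -0.24] [-0.052 -0.008  0.013]
[ 99 224] [146 228]
```

View pics/bar.png

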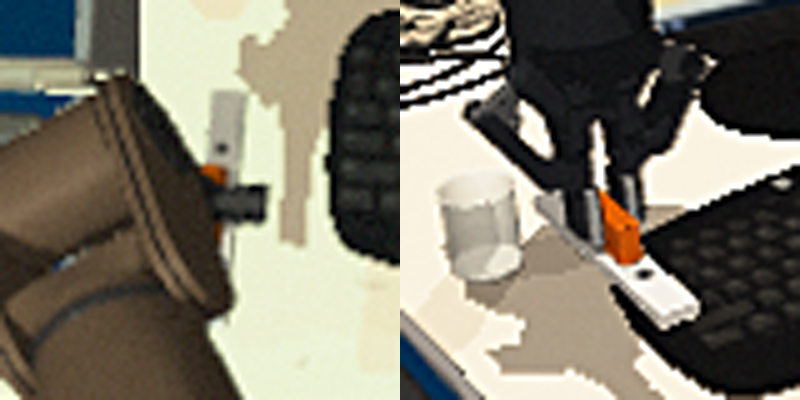

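The bar hangs level in the grip, with its near end at scene crop (680,315) and its far end at top crop (230,92). I check its offset from the TCP and the carry distance.

```bash
python3 - <<'E'
from h import *
t=grab("top");s=grab("scene");z=.124
far=onz(t,[(59+230/5,184+91/5)],z)[0]
near=onz(s,[(106+(665-400)/5,188+325/5),(106+(697-400)/5,188+303/5)],z); fl=onz(s,[(106+(537-400)/5,188+197/5)],z)
a=np.radians(-2.2);u=np.array([np.cos(a),np.sin(a)])
T=get_state()["eef_pos"];print(far,near,fl,"TCP",T)
print("far ctr",far[:2]-.08*u,"near ctr",near.mean(0)[:2]+.08*u)
g=onz(s,[(106+(640-400)/5,188+225/5)],T[2]+.0012);print("grip near end top",g)
E
```

```text
[0.55248395 0.39097794 0.124     ] [[0.38342198 0.41577777 0.124     ]
 [0.39044982 0.39316091 0.124     ]] [[0.54894159 0.40470682 0.124     ]] TCP [0.47531563 0.39900255 0.14887951]
far ctr [0.47254292 0.39404897] near ctr [0.46687693 0.40139832]
grip near end top [[0.44004805 0.39572089 0.15007951]]
```

Emit:
jog_arm(deltas="0 -0.5 0 0 0 0;0 -0.96 0 0 0 0;0 -0.96 0 0 0 0;0 -0.96 0 0 0 0;0 -0.96 0 0 0 0;0 -0.96 0 0 0 0;0 -0.96 0 0 0 0;0 -0.96 0 0 0 0;0 -0.96 0 0 0 0;0 -0.96 0 0 0 0;0 -0.96 0 0 0 0;0 -0.96 0 0 0 0;0 -0.96 0 0 0 0;0 -0.96 0 0 0 0;0 -0.96 0 0 0 0;0 -0.96 0 0 0 0;0 -0.96 0 0 0 0;0 -0.96 0 0 0 0;0 -0.96 0 0 0 0;0 -0.96 0 0 0 0")

```text
time: 33.65
eef_pos: [0.4757, 0.0234, 0.1502]
tcp_rot: [1.0, -0.019, 0.0, 0.0]
contact_force: [0.5, -0.2, -0.8]
opening: 0.154
finger_force: 40.6
```

Emit:
jog_arm(deltas="0 -0.96 0 0 0 0.1;0.39 -0.96 0 0 0 0.1;0.39 -0.96 0 0 0 0.1;0.39 -0.96 0 0 0 0.1;0.39 -0.96 0 0 0 0.1;0.39 -0.96 0 0 0 0.1;0.39 -0.96 0 0 0 0.1;0.39 -0.96 0 0 0 0.1;0.39 -0.96 0 0 0 0.1;0 -0.96 0 0 0 0.05;0 -0.9 0 0 0 0;0 -0.1 0 0 0 0;0 0 0 0 0 0;0 0 0 0 0 0")

```text
time: 35.4
eef_pos: [0.5381, -0.1868, 0.15]
tcp_rot: [1.0, 0.029, -0.0, -0.0]
contact_force: [-0.7, 0.3, -1.0]
opening: 0.153
finger_force: 40.6
```

```bash
python3 look.py;python3 - <<'E'
from h import *
t=grab("top");s=grab("scene")
f=lambda c,p:cv2.resize(c["color"][p[1]-40:p[1]+40,p[0]-40:p[0]+40],(400,400),interpolation=cv2.INTER_CUBIC)
cv2.imwrite("pics/over.png",np.hstack([f(t,(275,205)),f(s,(280,185))]))
E
```

```text
blue [ 0.4692 -0.2925] [49.7 95.6] 0.6
blue [ 0.5204 -0.4121] [49.4 99.3] 172.5
blue [ 0.7788 -0.3604] [31.6 74.6] 45.8
scene [266 189] [289 201] (array([ 0.542534  , -0.19086794]), [60.33189392089844, 108.16581726074219], np.float32(3.122308))
scene [259 168] [274 170] (array([ 0.77804407, -0.35538239]), [25.98735237121582, 70.55136108398438], np.float32(48.436794))
scene [381 161] [394 169] (array([ 0.42379767, -0.84156525]), [41.77659225463867, 112.44537353515625], np.float32(143.92145))
35.5 [ 0.5382 -0.1868  0.1501] [ 0.01 -0.62 -1.55] 3.3
```

View pics/over.png

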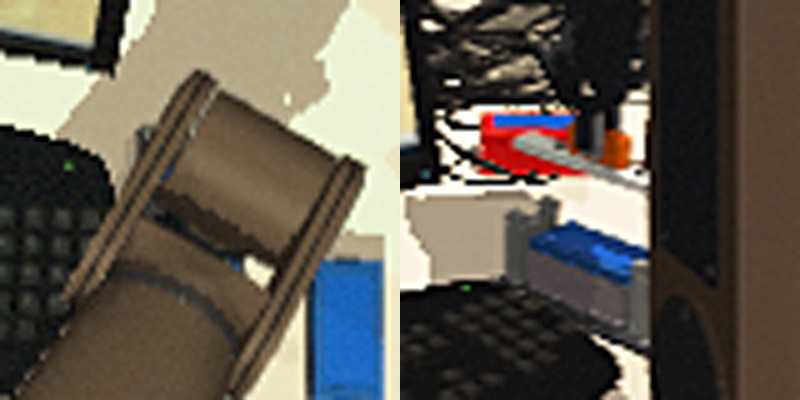

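The bar is level above the cradle, its far end at scene crop (513,137) above the far notch at (530,215). I lower it to just above the cheeks and check the far end's position.

Emit:
jog_arm(deltas="0 0 -0.5 0 0 0;0 0 -0.8 0 0 0;0 0 -0.4 0 0 0;0 0 -0.2 0 0 0;0 0 0 0 0 0;0 0 0 0 0 0")

```text
time: 36.35
eef_pos: [0.5386, -0.1877, 0.1126]
tcp_rot: [1.0, 0.028, 0.0, 0.0]
contact_force: [0.0, 0.2, -0.9]
opening: 0.156
finger_force: 40.6
```

```bash
python3 - <<'E'
from h import *
s=grab("scene");T=get_state()["eef_pos"];print(T)
a=np.radians(3.3);u=np.array([np.cos(a),np.sin(a)]);v=np.array([-u[1],u[0]])
# before: far-left corner of bar top seen at z=.125
p=onz(s,[(240+113/5,145+137/5)],.125)[0];print(p,"bar centre est",p[:2]-.08*u-.011*v)
f=lambda c,p:cv2.resize(c["color"][p[1]-24:p[1]+24,p[0]-24:p[0]+24],(600,600),interpolation=cv2.INTER_CUBIC)
im=f(s,(276,186));cv2.imwrite("pics/low.png",im)
zt=T[2]-.0348
for n,P in (("bar far L/R top",[list(np.array([.534,-.187])+.08*u+j*.011*v)+[zt+.01] for j in(1,-1)]),("cheek far outer L/R",[list(np.array([.5345,-.187])+.073*u+j*.025*v)+[.069] for j in(1,-1)]),("notch",[list(np.array([.5345,-.187])+.073*u+j*.015*v)+[.069] for j in(1,-1)])):
    print(n,((proj(s,P)-[252,162])*12.5).round(0))
E
```

```text
[ 0.53862802 -0.18764389  0.11269098]
[ 0.61248411 -0.16957016  0.125     ] bar centre est [ 0.53324997 -0.18515704]
bar far L/R top [[133. 236.]
 [180. 218.]]
cheek far outer L/R [[117. 309.]
 [223. 265.]]
notch [[139. 300.]
 [202. 274.]]
```

View pics/low.png

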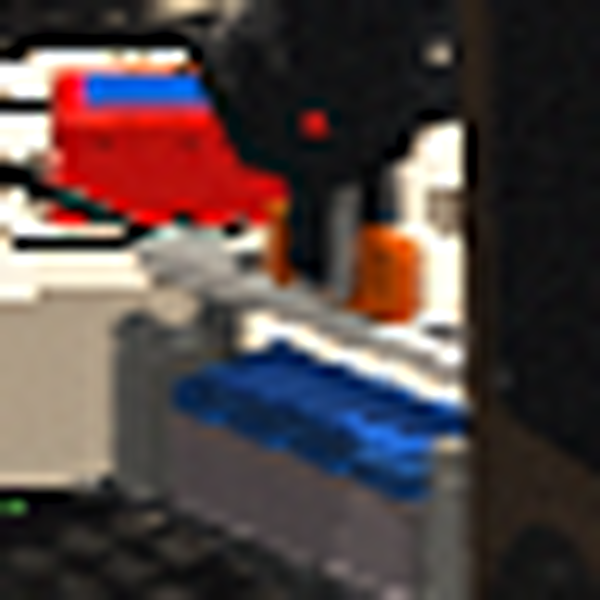

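The far end is at crop (140,243)–(188,225). The cheeks are at (115,318) and (235,285), the same small offset from prediction as the bar, so the bar is centred on the notch. I lower it slowly.

Emit:
jog_arm(deltas="0 0.02 -0.2 0 0 0;0 0 -0.25 0 0 0;0 0 -0.2 0 0 0;0 0 -0.15 0 0 0;0 0 -0.1 0 0 0;0 0 -0.05 0 0 0;0 0 0 0 0 0;0 0 0 0 0 0")

```text
time: 37.4
eef_pos: [0.5383, -0.1871, 0.0933]
tcp_rot: [1.0, 0.028, 0.0, 0.0]
contact_force: [0.5, 0.1, -1.7]
opening: 0.151
finger_force: 40.6
```

Emit:
jog_arm(deltas="0 0 -0.05 0 0 0;0 0 -0.04 0 0 0;0 0 -0.03 0 0 0;0 0 0 0 0 0;0 0 0 0 0 0")

```text
time: 38.02
eef_pos: [0.5384, -0.1871, 0.0918]
tcp_rot: [1.0, 0.028, -0.0, 0.0]
contact_force: [-2.4, 1.0, 5.3]
opening: 0.154
finger_force: 41.6
```

Contact came at the expected 91.8 mm, so the bar rests on the saddles. I release gently, rise and clear the view.

Emit:
jog_arm(deltas="0 0 0 0 0 0;0 0 0 0 0 0;0 0 0 0 0 0;0 0 0.2 0 0 0;0 0 0.5 0 0 0;0 0 1 0 0 0;0 0 1 0 0 0;0 0 1 0 0 0;0 0 1 0 0 0;-0.2 -0.9 0.4 0 0 0;-0.2 -0.9 0.4 0 0 0;-0.2 -0.9 0.4 0 0 0;-0.2 -0.9 0.4 0 0 0;-0.2 -0.9 0.4 0 0 0;-0.2 -0.9 0 0 0 0;-0.2 -0.9 0 0 0 0;-0.2 -0.9 0 0 0 0;-0.2 -0.9 0 0 0 0;-0.2 -0.9 0 0 0 0;-0.2 -0.9 0 0 0 0", gripper=0.4)

```text
time: 40.52
eef_pos: [0.494, -0.3862, 0.2246]
tcp_rot: [1.0, 0.028, -0.0, -0.0]
contact_force: [0.5, 0.4, -0.3]
opening: 0.399
finger_force: 0.0
```

Emit:
jog_arm(deltas="-0.2 -0.9 0 0 0 0;-0.2 -0.9 0 0 0 0;-0.4 -0.9 0 0 0 0;-0.4 -0.9 0 0 0 0;-0.4 -0.9 0 0 0 0;-0.4 -0.9 0 0 0 0;-0.4 -0.9 0 0 0 0;-0.4 -0.9 0 0 0 0;-0.4 -0.9 0 0 0 0;-0.4 -0.9 0 0 0 0;-0.4 -0.9 0 0 0 0;-0.4 -0.9 0 0 0 0;0 0 0 0 0 0;0 0 0 0 0 0")

```text
time: 42.28
eef_pos: [0.4064, -0.6008, 0.2246]
tcp_rot: [1.0, 0.028, 0.0, -0.0]
contact_force: [0.1, 0.0, -0.1]
opening: 0.396
finger_force: 0.0
```

```bash
python3 look.py; python3 - <<'E'
from h import *
t=grab("top");s=grab("scene")
for k in blobs(t,(5,140,120),(20,255,255),(255,180,295,245),8): print("grip",rect(t,k,.093))
a=cv2.resize(t["color"][150:260,245:355],(400,400),interpolation=cv2.INTER_CUBIC)
b=cv2.resize(s["color"][165:220,250:305],(400,400),interpolation=cv2.INTER_CUBIC)
cv2.imwrite("pics/final.png",np.hstack([a,b]))
E
```

```text
blue [ 0.4691 -0.2924] [49.5 95.6] 0.7
blue [ 0.5203 -0.4124] [48.9 99.3] 172.7
blue [ 0.5357 -0.2079] [11.5 96.8] 3.4
blue [ 0.5335 -0.1716] [14.2 99.9] 0.3
blue [ 0.7788 -0.3604] [31.6 74.6] 45.8
scene [266 191] [285 201] (array([ 0.54181647, -0.17771777]), [33.72068786621094, 108.05632781982422], np.float32(3.3975115))
scene [259 168] [274 170] (array([ 0.77805048, -0.35538599]), [25.990049362182617, 70.54824829101562], np.float32(48.423145))
scene [381 161] [394 169] (array([ 0.42379767, -0.84156525]), [41.77659225463867, 112.44537353515625], np.float32(143.92145))
42.375 [ 0.4067 -0.6004  0.2247] [-0.83  0.15 -0.46] 3.3
grip (array([ 0.53804169, -0.18828828]), [12.185790061950684, 52.68184280395508], np.float32(4.5826025))
```

View pics/final.png

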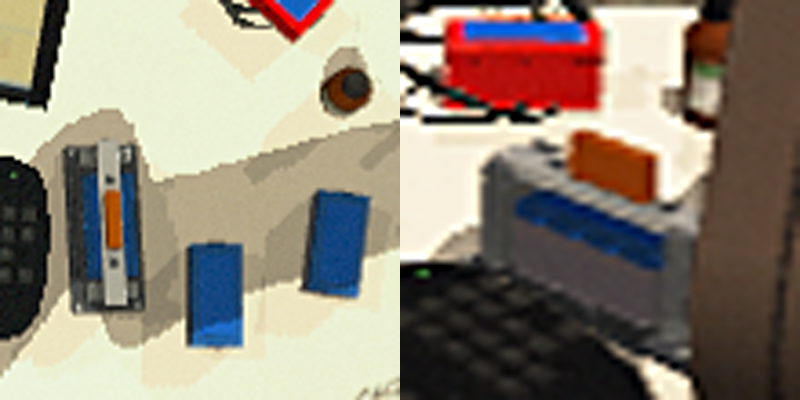

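The bar lies in both notches, bridging the case with its grip up: the grip is at top crop (113,220) and scene crop (612,165). Both light cases are where they stood. I check the bar ends' centring, then hand in.

```bash
python3 - <<'E'
from h import *
t=grab("top");k=110/400
e=onz(t,[(245+118*k,150+140*k),(245+116*k,150+305*k)],.067);print(e.round(4),e.mean(0).round(4),np.linalg.norm(e[0]-e[1]))
if np.linalg.norm(e.mean(0)[:2]-[.5345,-.187])<.006: print(ctrl.sign_off())
E
```

```text
[[ 0.6149 -0.1961  0.067 ]
 [ 0.4552 -0.1947  0.067 ]] [ 0.5351 -0.1954  0.067 ] 0.1596434519324065
```

The offset along x is under 1 mm, but my hand-read columns gave a coarse y. I measure the bar's edges by mask.

```bash
python3 - <<'E'
from h import *
t=grab("top");g=t["color"].astype(float).mean(0*0+2)
C=np.array([.5345,-.187]);a=np.radians(3.2);u=np.array([np.cos(a),np.sin(a)]);v=np.array([-u[1],u[0]])
for x in(-.065,-.045,.045,.065):
    js=np.arange(-30,31,3)/1000
    q=proj(t,[list(C+x*u+j*v)+[.067] for j in js]).astype(np.float32)
    I=cv2.remap(g.astype(np.float32),q[:,0],q[:,1],cv2.INTER_LINEAR).ravel()
    print(x,dict(zip((js*1000).astype(int).tolist(),I.round().astype(int).tolist())))
E
```

```text
-0.065 {-30: 86, -27: 54, -24: 69, -21: 107, -18: 103, -15: 82, -12: 161, -9: 173, -6: 166, -3: 164, 0: 166, 3: 167, 6: 174, 9: 105, 12: 80, 15: 85, 18: 96, 21: 104, 24: 104, 27: 43, 30: 68}
-0.045 {-30: 94, -27: 53, -24: 62, -21: 64, -18: 59, -15: 73, -12: 114, -9: 167, -6: 171, -3: 171, 0: 170, 3: 170, 6: 161, 9: 119, 12: 53, 15: 52, 18: 56, 21: 59, 24: 57, 27: 52, 30: 46}
0.045 {-30: 117, -27: 54, -24: 62, -21: 64, -18: 58, -15: 59, -12: 116, -9: 167, -6: 129, -3: 91, 0: 75, 3: 142, 6: 178, 9: 128, 12: 57, 15: 61, 18: 58, 21: 51, 24: 47, 27: 48, 30: 48}
0.065 {-30: 105, -27: 63, -24: 89, -21: 151, -18: 101, -15: 87, -12: 172, -9: 177, -6: 165, -3: 167, 0: 169, 3: 166, 6: 180, 9: 107, 12: 75, 15: 82, 18: 97, 21: 102, 24: 109, 27: 54, 30: 45}
```

The bar's edges run from -13 to +9 mm at both posts, between the cheeks (about ±15 mm). So it lies in both notches and parallel to the cradle; my hand-read columns were off. Handing in.

```bash
python3 -c "
from plant import ctrl,get_state
print(get_state()['time'],ctrl.sign_off())"
```

```text
the job is handed in; nothing more can be done
42.575 None
```

The heavy case (about 0.62 kg) is seated upright in the cradle with the bar in both notches, grip up, both light cases are back where they stood, and I handed the job in at 42.6 s.

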